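# Line up the lab bottles by size on the bench shelf

## Task

Put the four clean amber bottles back on the low bench shelf in order of size, one standing centred on each rubber pad, with the smallest at the end marked with green tape and the largest at the other end. They are glass, so set them down gently and tip none over, and leave the tube, the timer and the tape roll between them where they are.

Things in the scene. Friction and masses are not known exactly. Their poses are not given: they have to be found in the camera images.
- bottle_50: the smallest of four upright, empty, round screw-cap bottles of amber glass with a blue cap: 46 mm in diameter, 91 mm tall with the cap; the cap is 40 mm in diameter and is the top 22 mm of the height; below it is a narrower neck, then the shoulder. Origin at the centre of the underside, z up along its axis. It can be taken from above by the cap. About 85 g (varies by a quarter).
- bottle_100: the second smallest of four upright, empty, round screw-cap bottles of amber glass with a blue cap: 56 mm in diameter, 105 mm tall with the cap; the cap is 52 mm in diameter and is the top 27 mm of the height; below it is a narrower neck, then the shoulder. Origin at the centre of the underside, z up along its axis. It can be taken from above by the cap. About 130 g (varies by a quarter).
- bottle_250: the second largest of four upright, empty, round screw-cap bottles of amber glass with a blue cap: 70 mm in diameter, 143 mm tall with the cap; the cap is 52 mm in diameter and is the top 27 mm of the height; below it is a narrower neck, then the shoulder. Origin at the centre of the underside, z up along its axis. It can be taken from above by the cap. About 230 g (varies by a quarter).
- bottle_500: the largest of four upright, empty, round screw-cap bottles of amber glass with a blue cap: 86 mm in diameter, 181 mm tall with the cap; the cap is 52 mm in diameter and is the top 27 mm of the height; below it is a narrower neck, then the shoulder. Origin at the centre of the underside, z up along its axis. It can be taken from above by the cap. About 360 g (varies by a quarter).
- shelf: low white shelf, fixed, 130 mm deep (x), 480 long (y), top 28 mm above the bench, roughly crosswise to the robot. Origin on the bench under its middle, z up. Four black rubber pads, 90 mm across, 2 mm thick, in a row at x = 0, y = -142.5, -47.5, 47.5, 142.5 mm: a bottle on one stands 30 mm above the bench. Thin rail along the far edge (x = +60 mm), 65 mm above the bench.
- green_tape: flat strip of green tape (130 mm by 26 mm) stuck across one end of the shelf's top, on its y axis 215 mm from the middle: it is at either the +y or the -y end. Origin at the strip's middle, on the shelf top. The other end carries a square yellow paper note instead.
- conical_tube: bystander: clear centrifuge tube with a blue cap, 33 mm across, standing in a white foot 46 mm square, 110 mm tall in all, loose on the bench among the bottles. Origin at the centre of the underside. Not part of the job.
- timer: bystander: small white bench timer, 62 mm wide (its y), 30 mm deep, 70 mm tall, loose on the bench among the bottles. Origin at the centre of the underside. Not part of the job.
- tape_roll: bystander: roll of green tape lying flat, 68 mm across, 19 mm high, loose on the bench among the bottles. Origin at the centre of the underside. Not part of the job.
There are look-alikes about, which are no part of the job. What is shaped like the bottle_100 but turquoise is not meant.

How it is judged (in metres and radians):
At the end, for the whole second after the job is handed in: All four bottles stand upright (within 0.08 rad) and still on the shelf, let go, each within 13 mm, along and across the shelf, of the middle of its own pad: from the green tape on, the 50, 100, 250 and 500 ml bottle (46, 56, 70 and 86 mm in diameter) (horizontal distance between bottle_50 and green_tape between 0.0595 and 0.0855 m and x of bottle_50 in the frame of shelf between -0.013 and 0.013 m and z of bottle_50 in the frame of shelf between 0.025 and 0.036 m and angle between each of bottle_50, bottle_100, bottle_250, bottle_500's own z axis and vertical below 0.08 rad and linear speed of each of bottle_50, bottle_100, bottle_250, bottle_500 below 0.02 m/s and contact force between each of bottle_50, bottle_100, bottle_250, bottle_500 and the fingers below 0.05 N and horizontal distance between bottle_100 and green_tape between 0.1545 and 0.1805 m and x of bottle_100 in the frame of shelf between -0.013 and 0.013 m and z of bottle_100 in the frame of shelf between 0.025 and 0.036 m and horizontal distance between bottle_250 and green_tape between 0.2495 and 0.2755 m and x of bottle_250 in the frame of shelf between -0.013 and 0.013 m and z of bottle_250 in the frame of shelf between 0.025 and 0.036 m and horizontal distance between bottle_500 and green_tape between 0.3445 and 0.3705 m and x of bottle_500 in the frame of shelf between -0.013 and 0.013 m and z of bottle_500 in the frame of shelf between 0.025 and 0.036 m); the robot touches nothing.
It fails at once if a bottle is knocked over or tipped far (angle between any of bottle_50, bottle_100, bottle_250, bottle_500's own z axis and vertical above 0.6 rad).
It fails at once if a bottle is dropped or banged down on the shelf (more than 35 N for the smallest, 45 N for the next, 60 N for the two largest) (contact force between bottle_50 and shelf above 35 N or contact force between bottle_100 and shelf above 45 N or contact force between any of bottle_250, bottle_500 and shelf above 60 N).
It fails at once if the tube, the timer or the tape roll is shifted more than 25 mm (distance of any of conical_tube, timer, tape_roll from where it was at the start of the episode above 0.025 m).
It also fails if it takes over 112 s, if anything falls off the work surface, if the arm or the gripper's body presses on something with over 40 N, if the wrist force passes 120 N, or if a joint passes its speed limit or range.

## Robot

A 7-joint arm with a two-finger parallel gripper is mounted at the origin on the work surface. World frame = base frame: x ahead of the robot, y to its left, z up, the work surface at z = 0. Lengths are in m, angles in degrees, forces in N, time in s.
With the tool pointing down it reaches from about 0.425 to 0.875 m from the base axis. Payload 9.9 kg.
Tool frame: the origin (TCP) lies midway between the tips of the shut fingers; the grasp point (between the pads) lies behind it (env.grip_depth is the z of the grasp point in the tool frame, in m); z points along the fingers, y is the line along which they close (so a half turn about z gives the same grasp; the last joint's range is limited). The gripper opens to 85 mm and grips with 20 to 120 N. Pads are 22 mm wide; open, the fingers measure 114 mm over their backs; the gripper's body (76 mm by 85 mm) begins 54 mm behind the grasp point. The pads swing forward as they close: fully open they stand 13 mm farther back than shut.
Start: joints at [70.944, 32.985, 1.427, 82.34, -0.859, 64.687, -3.237], TCP at [0.166, -0.654, 0.207] pointing down, gripper open.
Joint ranges: [-157.87, 157.87], [-19.46, 123.44], [-87.15, 90], [11.01, 140.99], [-62.26, 242.26], [9.8, 113.94], [-161.44, 161.44]. Speed limits (degrees/s): [127.2, 127.2, 172.46, 172.46, 180, 180, 180].

## Interface

Orientations are given as a 3x3 rotation matrix whose columns are the frame's x, y, z axes.
In Python, from cell import env, imaging, workorder gives the robot as it stands.
- The arm moves only by the tool play_rows, never from a script. Its argument "rows" is a list that holds one entry, the list of rows, each a list of 6 numbers: the shift along the tool's x, y, z scaled (see below), then the turn, a rotation vector about the tool's x, y, z scaled (see below). A call has 1 to 8 rows; each row shifts and turns the commanded pose from where the row before left it, along the tool's axes as they then stand; what a row does not reach is not made up. The controller multiplies each number of a shift by 0.02 m and each number of a turn by 90 degrees. A row lasts 1/8 s, in which the tool goes at most 62.5 mm and 10.7 degrees, less where a joint would pass 70% of its speed; a pose out of reach is approached as far as the arm can. A call with a number of a shift or a turn outside -1 to 1 is refused whole. A call with a gripper value outside its range is refused whole. "hand" is the closure, from -1 (fully open) to 1 (shut), set as the call begins (left out, the last holds). The fingers move at their own pace and stop on an object; "newtons" is the grip in N (left out, the last holds). Time passes only in rows, so rows that do not move let the fingers close. It gives the time, the measured TCP pose, the force, the opening and the grip force at its end, in the units of the state.
- env.get_obs(): the state, without advancing time (a new reading comes with each control period).
- imaging.capture(name): name is "scene" or "top" or "wrist"; returns (picture, depth): 480x640x3 uint8, red, green, blue; 480x640 float32, m along the optical axis (not along the pixel's ray), 0 where there is no reading.
- imaging.camera_params(name): a dict with "camera_matrix" (3x3 intrinsics, pixels), "T" (4x4, takes a point from camera to world coordinates). Camera axes: x right, y down, z forward; pixel columns grow to the right and rows downward; lengths in m; the calibration is good to about 2 mm. A picture is of the moment at which its call begins: read the wrist's pose just before it. camera_params takes no time and is no camera call; for the wrist camera it gives the pose at the moment of the call.
- workorder.sign_off(): hands the job in; it is judged then, once.
The state is a dict: "time": time; "joint_pos": joint angles; "dq": joint speeds; "joint_torque": joint torques, N m; "ee_pos": TCP position; "orientation": TCP orientation; "ft_force": force on the tool from outside, world axes, zero at the start; "wrist_torque": the same for the moment, N m; "width": finger opening in m; "grip_force": force on a finger pad.
Only numpy, scipy, OpenCV 4.12 (cv2) and the standard library are available. Lean on these libraries where they do the work, as an engineer would, in place of code of your own. Each camera call takes 0.05 s, during which the arm holds its last target. There are 200 camera calls.

## Working session

There is one attempt and no reset: what is moved stays moved. The work goes in short steps, Python scripts to look and compute and a tool call to move; the robot and the scene stay as the last step left them, time stands still between calls to the robot, and variables do not carry over. Pictures are saved under pics/ and viewed, at most 14 in all, crops included, and the job is handed in when it is done.

Besides the shell and the picture viewer there is one more tool, called by a JSON object that holds its "op" and its "data". play_rows: Moves the arm, as the interface text tells. Shifts and turns lie within -1 to 1; 1 stands for 0.02 m of shift or 90 degrees of turn. Its arguments: {"type":"object","properties":{"rows":{"type":"array"},"hand":{"type":"number"},"newtons":{"type":"number"}},"required":["rows"]}

```bash
mkdir -p pics; ls
python3 - <<'E'
from cell import env, imaging, workorder
import cv2,numpy as np
o=env.get_obs(); print(o['time'],o['ee_pos'],o['orientation'],o['width'],env.grip_depth)
for n in ['scene','top']:
    p,d=imaging.capture(n); cv2.imwrite(f'pics/{n}0.png',p[...,::-1]); np.save(f'pics/{n}0.npy',d)
    c=imaging.camera_params(n); print(n,c['camera_matrix'],c['T'])
E
```

```text
pics
0.0 [ 0.16609611 -0.65374082  0.20663832] [[ 9.69208475e-01  2.46241181e-01 -4.60498714e-04]
 [ 2.46241605e-01 -9.69207190e-01  1.57945364e-03]
 [-5.73921348e-05 -1.64421380e-03 -9.99998647e-01]] 0.08550216358096085 -0.0187
scene [[471.8120424    0.         310.93897013]
 [  0.         471.8120424  240.45930497]
 [  0.           0.           1.        ]] [[-5.80018244e-01  4.92530830e-01 -6.48839131e-01  1.20944516e+00]
 [ 8.14602667e-01  3.51822246e-01 -4.61132955e-01  5.02049722e-01]
 [ 1.15384301e-03 -7.96011613e-01 -6.05280249e-01  7.04908686e-01]
 [ 0.00000000e+00  0.00000000e+00  0.00000000e+00  1.00000000e+00]]
top [[434.89740149   0.         318.62355941]
 [  0.         434.89740149 245.55060772]
 [  0.           0.           1.        ]] [[-0.02640651 -0.98331423  0.17998837  0.32534094]
 [-0.99949289  0.02276574 -0.02226385  0.020348  ]
 [ 0.0177948  -0.18048501 -0.98341675  0.96956245]
 [ 0.          0.          0.          1.        ]]
```

View pics/scene0.png

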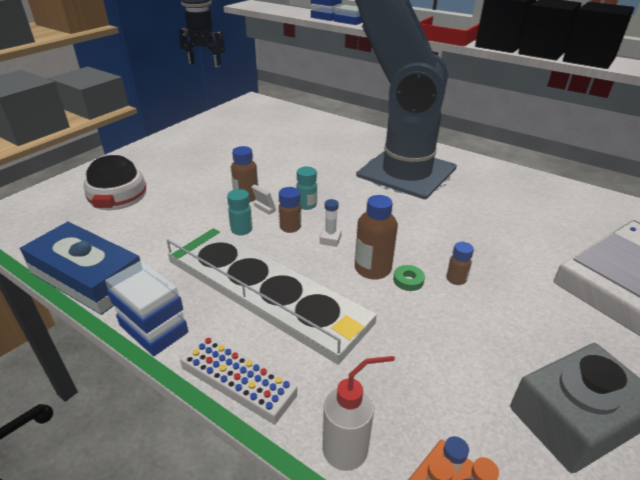

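View pics/top0.png

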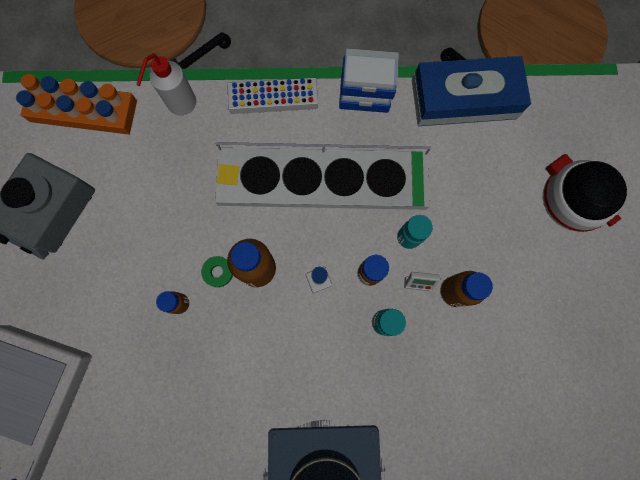

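The top view looks along +x up and −y right. The amber bottles sit at: 50 at (170,302), 500 at (250,262), 100 at (375,268), 250 at (472,288). The green tape is at the −y end (418,178), and the pads are at columns 260, 302, 344 and 386.

```bash
cat > h.py <<'E'
from cell import env, imaging, workorder
import cv2,numpy as np
def ray(c,u,v,z):
    K,T=c['camera_matrix'],c['T']; d=T[:3,:3]@np.linalg.solve(K,[u,v,1]); o=T[:3,3]
    return (o+d*(z-o[2])/d[2])
def cloud(c,d):
    K,T=c['camera_matrix'],c['T']; v,u=np.indices(d.shape)
    P=np.stack([(u-K[0,2])/K[0,0]*d,(v-K[1,2])/K[1,1]*d,d],-1)
    return P@T[:3,:3].T+T[:3,3]
def blobs(m,a=40):
    n,l,s,c=cv2.connectedComponentsWithStats(m.astype(np.uint8))
    return [(l==i,s[i],c[i]) for i in range(1,n) if s[i][4]>a]
E
python3 - <<'E'
from h import *
p=cv2.imread('pics/top0.png'); d=np.load('pics/top0.npy'); c=imaging.camera_params('top'); P=cloud(c,d)
h=cv2.cvtColor(p,cv2.COLOR_BGR2HSV); H,S,V=h[...,0],h[...,1],h[...,2]
roi=np.zeros(H.shape,bool); roi[140:345,140:540]=1
def show(n,m):
    for b,s,ce in blobs(m&roi):
        q=P[b&(d>0)]; zt=np.percentile(q[:,2],90); t=q[abs(q[:,2]-zt)<.006]
        mm=(t.min(0)+t.max(0))/2
        ys,xs=np.where(b&(abs(P[...,2]-zt)<.006)); (u,v),r=cv2.minEnclosingCircle(np.c_[xs,ys].astype(np.float32))
        print(n,s[4],ce.round(),'zt',zt.round(4),'mid',mm.round(4)[:2],'ext',np.ptp(t,0).round(3)[:2],'ray',ray(c,u,v,zt).round(4)[:2])
show('blue',(H>105)&(H<130)&(S>150)&(V>60))
show('turq',(H>82)&(H<100)&(S>100))
show('green',(H>55)&(H<82)&(S>100))
show('black',(V<40)&(S<140))
show('yellow',(H>20)&(H<32)&(S>120)&(V>120))
# timer / white objects above bench
m=(P[...,2]>.05)&(P[...,2]<.08)&roi&(d>0)&(S<60)
show('white',m)
E
```

```text
blue 660 [245. 256.] zt 0.1831 mid [0.4546 0.1386] ext [0.05 0.05] ray [0.454  0.1383]
blue 517 [376. 267.] zt 0.1076 mid [ 0.4365 -0.1126] ext [0.05 0.05] ray [ 0.4363 -0.1121]
blue 191 [319. 275.] zt 0.1128 mid [0.4241 0.0017] ext [0.03  0.028] ray [0.4235 0.0013]
blue 566 [479. 286.] zt 0.1457 mid [ 0.3911 -0.3027] ext [0.05  0.052] ray [ 0.3916 -0.3011]
blue 320 [166. 301.] zt 0.0934 mid [0.3799 0.3082] ext [0.038 0.037] ray [0.3802 0.3068]
turq 784 [415. 231.] zt 0.1075 mid [ 0.5179 -0.2066] ext [0.051 0.052] ray [ 0.5176 -0.2056]
turq 692 [389. 322.] zt 0.1074 mid [ 0.3277 -0.1396] ext [0.051 0.051] ray [ 0.3277 -0.1388]
green 599 [417. 178.] zt 0.0325 mid [ 0.6485 -0.2297] ext [0.13  0.028] ray [ 0.6471 -0.2289]
green 611 [216. 272.] zt 0.0218 mid [0.448  0.2243] ext [0.066 0.064] ray [0.4469 0.223 ]
green 68 [424. 282.] zt 0.0593 mid [ 0.4112 -0.2215] ext [0.009 0.04 ] ray [ 0.4119 -0.2213]
black 1122 [260. 175.] zt 0.0331 mid [0.6626 0.1272] ext [0.087 0.086] ray [0.6614 0.1273]
black 1116 [302. 176.] zt 0.0328 mid [0.6585 0.0324] ext [0.088 0.086] ray [0.6582 0.0326]
black 1121 [344. 177.] zt 0.0329 mid [ 0.6549 -0.0625] ext [0.089 0.087] ray [ 0.6551 -0.0624]
black 1112 [386. 178.] zt 0.0333 mid [ 0.6506 -0.1575] ext [0.089 0.087] ray [ 0.6487 -0.1562]
yellow 395 [227. 174.] zt 0.0322 mid [0.6658 0.2002] ext [0.049 0.048] ray [0.6654 0.1999]
white 513 [322. 145.] zt 0.0673 mid [ 0.7161 -0.0163] ext [0.025 0.473] ray [ 0.7155 -0.0157]
white 226 [424. 277.] zt 0.0696 mid [ 0.4199 -0.2205] ext [0.02  0.061] ray [ 0.4183 -0.2191]
```

```bash
cat > plan.py <<'E'
import sys
from h import *
# usage: plan.py x y z n : rows (tool units) to reach TCP x,y,z in n rows, ending with tool x=+y, y=+x
from scipy.spatial.transform import Rotation as R
t=np.array(sys.argv[1:4],float); n=int(sys.argv[4]); o=env.get_obs(); p=o['ee_pos'];r=R.from_matrix(o['orientation'])
g=R.from_matrix([[0,1,0],[1,0,0],[0,0,-1]]); w=(r.inv()*g).as_rotvec()/n
for i in range(n):
    print((r.inv().apply((t-p)/n)/.02).round(2).tolist()+(w/(np.pi/2)).round(3).tolist()); r=r*R.from_rotvec(w)
E
python3 plan.py .392 -.3022 .207 20
```

```text
[0.76, -0.71, 0.0, -0.0, -0.0, -0.042]
[0.81, -0.66, 0.0, -0.0, -0.0, -0.042]
[0.85, -0.61, 0.0, -0.0, -0.0, -0.042]
[0.89, -0.55, 0.0, -0.0, -0.0, -0.042]
[0.92, -0.49, 0.0, -0.0, -0.0, -0.042]
[0.95, -0.43, -0.0, -0.0, -0.0, -0.042]
[0.98, -0.36, -0.0, -0.0, -0.0, -0.042]
[1.0, -0.3, -0.0, -0.0, -0.0, -0.042]
[1.02, -0.23, -0.0, -0.0, -0.0, -0.042]
[1.03, -0.16, -0.0, -0.0, -0.0, -0.042]
[1.04, -0.09, -0.0, -0.0, -0.0, -0.042]
[1.04, -0.02, -0.0, -0.0, -0.0, -0.042]
[1.04, 0.04, -0.0, -0.0, -0.0, -0.042]
[1.04, 0.11, -0.0, -0.0, -0.0, -0.042]
[1.03, 0.18, -0.0, -0.0, -0.0, -0.042]
[1.01, 0.25, -0.0, -0.0, -0.0, -0.042]
[1.0, 0.32, -0.0, -0.0, -0.0, -0.042]
[0.97, 0.38, -0.0, -0.0, -0.0, -0.042]
[0.95, 0.44, -0.0, -0.0, -0.0, -0.042]
[0.91, 0.51, -0.0, -0.0, -0.0, -0.042]
```

{"op": "play_rows", "data": {"rows": [[[0.76, -0.71, 0, 0, 0, -0.042], [0.81, -0.66, 0, 0, 0, -0.042], [0.85, -0.61, 0, 0, 0, -0.042], [0.89, -0.55, 0, 0, 0, -0.042], [0.92, -0.49, 0, 0, 0, -0.042], [0.95, -0.43, 0, 0, 0, -0.042], [0.98, -0.36, 0, 0, 0, -0.042], [1, -0.3, 0, 0, 0, -0.042]]], "hand": -1, "newtons": 40}}

```text
time: 1.1
ee_pos: [0.2571, -0.5124, 0.2075]
orientation: [[0.71, 0.704, 0.0], [0.704, -0.71, -0.0], [-0.0, 0.0, -1.0]]
ft_force: [0.7, -1.2, -1.1]
width: 0.0853
grip_force: 0.0
```

{"op": "play_rows", "data": {"rows": [[[1, -0.23, 0, 0, 0, -0.042], [1, -0.16, 0, 0, 0, -0.042], [1, -0.09, 0, 0, 0, -0.042], [1, -0.02, 0, 0, 0, -0.042], [1, 0.04, 0, 0, 0, -0.042], [1, 0.11, 0, 0, 0, -0.042], [1, 0.18, 0, 0, 0, -0.042], [1, 0.25, 0, 0, 0, -0.042]]]}}

```text
time: 2.1
ee_pos: [0.3449, -0.3764, 0.2075]
orientation: [[0.259, 0.966, 0.0], [0.966, -0.259, -0.0], [-0.0, 0.0, -1.0]]
ft_force: [-0.5, -0.3, 0.1]
width: 0.0855
grip_force: 0.0
```

{"op": "play_rows", "data": {"rows": [[[1, 0.32, 0, 0, 0, -0.042], [0.97, 0.38, 0, 0, 0, -0.042], [0.95, 0.44, 0, 0, 0, -0.042], [0.91, 0.51, 0, 0, 0, -0.042], [0, 0, 0, 0, 0, 0], [0, 0, 0, 0, 0, 0]]]}}

```text
time: 2.85
ee_pos: [0.3893, -0.3077, 0.2074]
orientation: [[0.003, 1.0, -0.0], [1.0, -0.003, -0.0], [-0.0, -0.0, -1.0]]
ft_force: [0.2, -1.1, -0.3]
width: 0.0855
grip_force: 0.0
```

```bash
python3 plan.py .392 -.3022 .207 1; python3 -c "
from h import *
p,d=imaging.capture('wrist');cv2.imwrite('pics/w1.png',p[...,::-1]);print(env.get_obs()['ee_pos'],env.get_obs()['joint_pos'])"
```

```text
[0.27, 0.13, 0.02, -0.0, 0.0, -0.002]
[ 0.38917505 -0.30791411  0.20741413] [ 49.74527663  18.81293334 -22.56244597 108.19568219   8.75057753
  54.67191898  22.96881328]
```

View pics/w1.png

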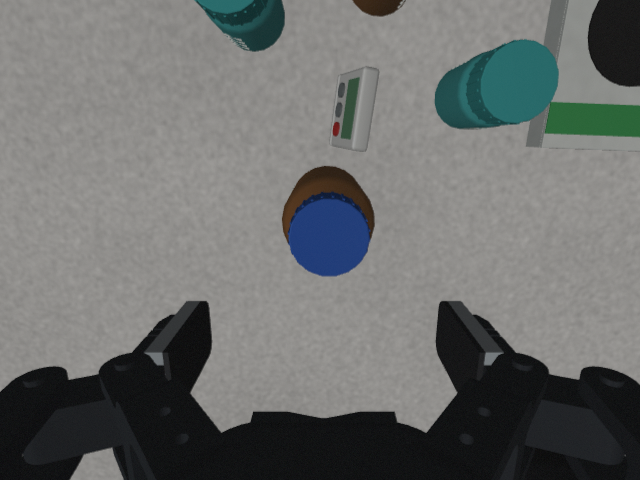

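The wrist view shows the 250's blue cap at (330,235), between the fingers (midline column 323). I'll check its position by ray.

```bash
cat > wr.py <<'E'
import sys
from h import *
# blue cap position from the wrist view, cap top height = argv[1]; optional expected px skip
c=imaging.camera_params('wrist'); p,d=imaging.capture('wrist')
h=cv2.cvtColor(p,cv2.COLOR_RGB2HSV); m=(h[...,0]>105)&(h[...,0]<130)&(h[...,1]>150)&(h[...,2]>110)
z=float(sys.argv[1])
for b,s,ce in blobs(m,800):
    ys,xs=np.where(b); (u,v),r=cv2.minEnclosingCircle(np.c_[xs,ys].astype(np.float32))
    print(round(u),round(v),round(r),s[4],ray(c,u,v,z).round(4))
print(env.get_obs()['ee_pos'].round(4))
E
python3 wr.py .143
```

```text
328 237 40 4760 [ 0.3923 -0.3016  0.143 ]
[ 0.3891 -0.308   0.2074]
```

{"op": "play_rows", "data": {"rows": [[[0.3, 0.15, 0, 0, 0, -0.002], [0, 0, 1, 0, 0, 0], [0, 0, 1, 0, 0, 0], [0, 0, 1, 0, 0, 0], [0, 0, 1, 0, 0, 0], [0, 0, 0.8, 0, 0, 0], [0, 0, 0, 0, 0, 0]]]}}

```text
time: 3.82
ee_pos: [0.3921, -0.3008, 0.1107]
orientation: [[-0.001, 1.0, -0.002], [1.0, 0.001, 0.001], [0.001, -0.002, -1.0]]
ft_force: [-0.4, 0.3, 0.6]
width: 0.0855
grip_force: 0.0
```

{"op": "play_rows", "data": {"rows": [[[0, 0, 0, 0, 0, 0], [0, 0, 0, 0, 0, 0], [0, 0, 0, 0, 0, 0], [0, 0, 0, 0, 0, 0], [0, 0, 0, 0, 0, 0], [0, 0, 0, 0, 0, 0]]], "hand": 1, "newtons": 40}}

```text
time: 4.58
ee_pos: [0.3931, -0.3018, 0.1127]
orientation: [[-0.0, 1.0, 0.001], [1.0, 0.0, -0.001], [-0.001, 0.001, -1.0]]
ft_force: [-1.6, 0.0, 7.6]
width: 0.049
grip_force: 40.0
```

{"op": "play_rows", "data": {"rows": [[[0, 0, -0.5, 0, 0, 0], [0, 0, -1, 0, 0, 0], [0, 0, -1, 0, 0, 0], [0, 0, 0, 0, 0, 0]]]}}

```text
time: 5.08
ee_pos: [0.3934, -0.3019, 0.1631]
orientation: [[-0.0, 1.0, 0.003], [1.0, 0.0, -0.002], [-0.002, 0.003, -1.0]]
ft_force: [-1.1, 1.2, -1.3]
width: 0.0489
grip_force: 41.8
```

```bash
python3 -c "
from h import *
p,d=imaging.capture('scene');q=p[90:240,170:370,::-1];cv2.imwrite('pics/s1.png',cv2.resize(q,(800,600)))"
```

```text
(no output)
```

View pics/s1.png

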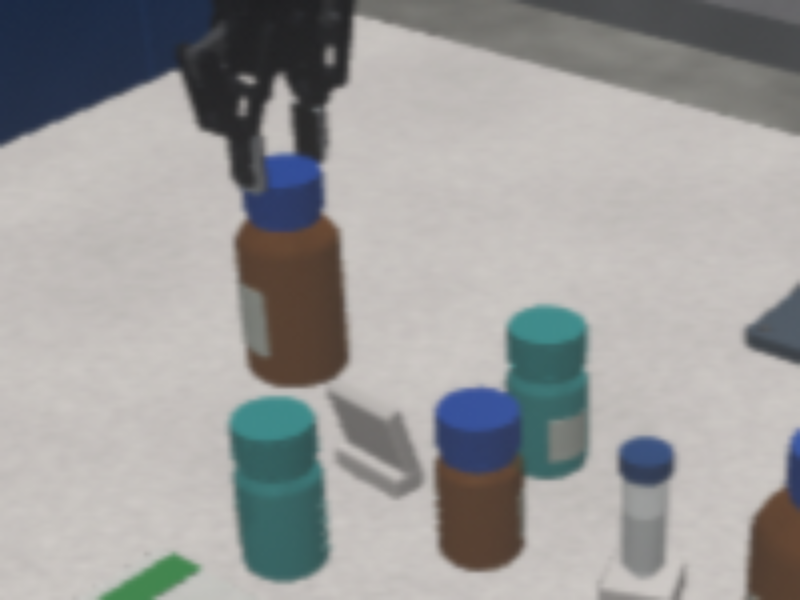

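The view shows the 250 hanging upright, with the fingers holding the upper half of the cap at (285,180). I'll grasp the later bottles 8 mm deeper. Next I lift it and carry it to pad 3.

{"op": "play_rows", "data": {"rows": [[[0, 0, -1, 0, 0, 0], [0, 0, -1, 0, 0, 0], [0, 0, -1, 0, 0, 0], [0.5, 0.4, -1, 0, 0, 0], [0.9, 0.75, -0.5, 0, 0, 0], [0.9, 0.75, 0, 0, 0, 0], [0.9, 0.75, 0, 0, 0, 0], [0.9, 0.75, 0, 0, 0, 0]]]}}

```text
time: 6.12
ee_pos: [0.4605, -0.2186, 0.2505]
orientation: [[-0.0, 1.0, -0.001], [1.0, 0.0, 0.001], [0.001, -0.001, -1.0]]
ft_force: [0.4, 0.2, -1.5]
width: 0.0492
grip_force: 42.1
```

{"op": "play_rows", "data": {"rows": [[[0.9, 0.75, 0, 0, 0, 0], [0.9, 0.75, 0, 0, 0, 0], [0.9, 0.75, 0, 0, 0, 0], [0.9, 0.75, 0, 0, 0, 0], [0.9, 0.75, 0, 0, 0, 0], [0.9, 0.75, 0, 0, 0, 0], [0.9, 0.75, 0, 0, 0, 0], [0.9, 0.75, 0, 0, 0, 0]]]}}

```text
time: 7.12
ee_pos: [0.5804, -0.0747, 0.2502]
orientation: [[-0.001, 1.0, -0.002], [1.0, 0.001, 0.0], [0.0, -0.002, -1.0]]
ft_force: [0.8, -0.3, -2.0]
width: 0.0494
grip_force: 42.1
```

{"op": "play_rows", "data": {"rows": [[[0.9, 0.75, 0, 0, 0, 0], [0.9, 0.75, 0, 0, 0, 0], [0.9, 0.75, 0, 0, 0, 0], [0.9, 0.75, 0, 0, 0, 0], [0.9, 0.6, 0, 0, 0, 0], [0.5, 0.3, 0, 0, 0, 0], [0, 0, 0, 0, 0, 0], [0, 0, 0, 0, 0, 0]]]}}

```text
time: 8.12
ee_pos: [0.6581, 0.0238, 0.2515]
orientation: [[0.0, 1.0, -0.0], [1.0, -0.0, -0.001], [-0.001, -0.0, -1.0]]
ft_force: [-0.1, 0.1, -2.9]
width: 0.049
grip_force: 42.1
```

```bash
python3 plan.py .6585 .0324 .15 6 | head -1
```

```text
[0.07, 0.0, 0.85, -0.0, 0.0, -0.0]
```

{"op": "play_rows", "data": {"rows": [[[0.2, 0, 0.8, 0, 0, 0], [0.22, 0, 1, 0, 0, 0], [0, 0, 1, 0, 0, 0], [0, 0, 1, 0, 0, 0], [0, 0, 0.8, 0, 0, 0], [0, 0, 0.4, 0, 0, 0], [0, 0, 0, 0, 0, 0], [0, 0, 0, 0, 0, 0]]]}}

```text
time: 9.12
ee_pos: [0.6588, 0.0333, 0.1522]
orientation: [[-0.001, 1.0, 0.001], [1.0, 0.001, 0.0], [0.0, 0.001, -1.0]]
ft_force: [0.6, 0.2, -1.0]
width: 0.0491
grip_force: 42.1
```

{"op": "play_rows", "data": {"rows": [[[0, 0, 0.1, 0, 0, 0], [0, 0, 0.1, 0, 0, 0], [0, 0, 0.05, 0, 0, 0], [0, 0, 0, 0, 0, 0]]]}}

```text
time: 9.62
ee_pos: [0.6583, 0.0332, 0.1464]
orientation: [[-0.001, 1.0, -0.0], [1.0, 0.001, -0.0], [-0.0, -0.0, -1.0]]
ft_force: [-0.6, -0.2, -0.6]
width: 0.049
grip_force: 42.1
```

{"op": "play_rows", "data": {"rows": [[[0, 0, 0.06, 0, 0, 0], [0, 0, 0.06, 0, 0, 0], [0, 0, 0.06, 0, 0, 0], [0, 0, 0, 0, 0, 0], [0, 0, 0, 0, 0, 0]]]}}

```text
time: 10.25
ee_pos: [0.6584, 0.0333, 0.143]
orientation: [[-0.001, 1.0, 0.0], [1.0, 0.001, 0.0], [0.0, 0.0, -1.0]]
ft_force: [-0.8, 0.4, -0.6]
width: 0.0492
grip_force: 42.2
```

{"op": "play_rows", "data": {"rows": [[[0, 0, 0.05, 0, 0, 0], [0, 0, 0, 0, 0, 0], [0, 0, 0, 0, 0, 0]]]}}

```text
time: 10.62
ee_pos: [0.6586, 0.0334, 0.1429]
orientation: [[-0.001, 1.0, 0.001], [1.0, 0.001, 0.0], [0.0, 0.001, -1.0]]
ft_force: [-2.2, 0.0, 7.4]
width: 0.0492
grip_force: 43.1
```

{"op": "play_rows", "data": {"rows": [[[0, 0, 0.05, 0, 0, 0], [0, 0, 0, 0, 0, 0], [0, 0, 0, 0, 0, 0]]]}}

```text
time: 11.0
ee_pos: [0.6587, 0.0335, 0.1428]
orientation: [[-0.001, 1.0, 0.002], [1.0, 0.001, 0.0], [0.0, 0.002, -1.0]]
ft_force: [-5.5, -1.0, 15.4]
width: 0.0489
grip_force: 43.9
```

{"op": "play_rows", "data": {"rows": [[[0, 0, -0.08, 0, 0, 0], [0, 0, 0, 0, 0, 0]]]}}

```text
time: 11.25
ee_pos: [0.6586, 0.0333, 0.1429]
orientation: [[-0.001, 1.0, 0.001], [1.0, 0.001, 0.0], [0.0, 0.001, -1.0]]
ft_force: [-2.1, 0.4, 5.7]
width: 0.0491
grip_force: 42.9
```

{"op": "play_rows", "data": {"rows": [[[0, 0, 0, 0, 0, 0], [0, 0, 0, 0, 0, 0], [0, 0, 0, 0, 0, 0], [0, 0, 0, 0, 0, 0], [0, 0, 0, 0, 0, 0]]], "hand": -1}}

```text
time: 11.88
ee_pos: [0.6584, 0.0332, 0.1425]
orientation: [[-0.001, 1.0, -0.0], [1.0, 0.001, 0.0], [0.0, -0.0, -1.0]]
ft_force: [-0.7, 0.5, 0.2]
width: 0.0855
grip_force: 0.0
```

{"op": "play_rows", "data": {"rows": [[[0, 0, -0.5, 0, 0, 0], [0, 0, -1, 0, 0, 0], [0, 0, -1, 0, 0, 0], [0, 0, -1, 0, 0, 0], [0, 0, -1, 0, 0, 0], [0, 0, -0.5, 0, 0, 0], [0, 0, 0, 0, 0, 0]]]}}

```text
time: 12.75
ee_pos: [0.6587, 0.0333, 0.2433]
orientation: [[-0.001, 1.0, 0.001], [1.0, 0.001, 0.0], [0.0, 0.001, -1.0]]
ft_force: [0.1, 0.9, 0.5]
width: 0.0852
grip_force: 0.0
```

```bash
python3 wr.py .173; python3 plan.py .4364 -.1123 .22 13|head -1
```

```text
322 242 40 4607 [0.6582 0.0347 0.173 ]
40 260 20 968 [0.4733 0.0228 0.173 ]
81 364 23 905 [ 0.4866 -0.0551  0.173 ]
[0.6583 0.0332 0.2424]
[-0.56, -0.85, 0.09, 0.0, 0.0, 0.0]
```

250 is placed within 2 mm. Next is the 100.

{"op": "play_rows", "data": {"rows": [[[-0.57, -0.86, 0, 0, 0, 0], [-0.57, -0.86, 0, 0, 0, 0], [-0.57, -0.86, 0, 0, 0, 0], [-0.57, -0.86, 0, 0, 0, 0], [-0.57, -0.86, 0, 0, 0, 0], [-0.57, -0.86, 0, 0, 0, 0], [-0.57, -0.86, 0, 0, 0, 0], [-0.57, -0.86, 0, 0, 0, 0]]]}}

```text
time: 13.8
ee_pos: [0.5197, -0.0585, 0.2416]
orientation: [[-0.001, 1.0, -0.002], [1.0, 0.001, 0.0], [0.0, -0.002, -1.0]]
ft_force: [-0.3, -0.4, -0.0]
width: 0.0856
grip_force: 0.0
```

{"op": "play_rows", "data": {"rows": [[[-0.57, -0.86, 0.3, 0, 0, 0], [-0.57, -0.86, 0.5, 0, 0, 0], [-0.57, -0.86, 0.5, 0, 0, 0], [-0.57, -0.86, 0.5, 0, 0, 0], [-0.45, -0.76, 0.2, 0, 0, 0], [0, 0, 0, 0, 0, 0], [0, 0, 0, 0, 0, 0]]]}}

```text
time: 14.68
ee_pos: [0.4377, -0.1123, 0.2029]
orientation: [[-0.001, 1.0, 0.001], [1.0, 0.001, 0.0], [0.0, 0.001, -1.0]]
ft_force: [0.3, 0.6, -0.3]
width: 0.0854
grip_force: 0.0
```

```bash
python3 wr.py .105; python3 plan.py .4364 -.1123 .066 7|head -1
```

```text
323 231 35 3683 [ 0.4378 -0.1104  0.105 ]
[ 0.4378 -0.1122  0.2029]
[-0.0, -0.01, 0.98, 0.0, -0.0, 0.0]
```

{"op": "play_rows", "data": {"rows": [[[0.05, 0, 1, 0, 0, 0], [0, 0, 1, 0, 0, 0], [0, 0, 1, 0, 0, 0], [0, 0, 1, 0, 0, 0], [0, 0, 1, 0, 0, 0], [0, 0, 1, 0, 0, 0], [0, 0, 0.8, 0, 0, 0], [0, 0, 0, 0, 0, 0]]]}}

```text
time: 15.72
ee_pos: [0.437, -0.111, 0.0658]
orientation: [[-0.002, 1.0, -0.001], [1.0, 0.002, 0.001], [0.001, -0.001, -1.0]]
ft_force: [-0.8, -0.0, 0.3]
width: 0.0849
grip_force: 0.0
```

{"op": "play_rows", "data": {"rows": [[[0, 0, 0, 0, 0, 0], [0, 0, 0, 0, 0, 0], [0, 0, 0, 0, 0, 0], [0, 0, 0, 0, 0, 0], [0, 0, 0, 0, 0, 0], [0, 0, 0, 0, 0, 0]]], "hand": 1, "newtons": 40}}

```text
time: 16.48
ee_pos: [0.4376, -0.1118, 0.0675]
orientation: [[-0.0, 1.0, 0.002], [1.0, 0.0, -0.0], [-0.0, 0.002, -1.0]]
ft_force: [-0.1, 0.9, 6.8]
width: 0.0501
grip_force: 40.2
```

{"op": "play_rows", "data": {"rows": [[[0, 0, -0.5, 0, 0, 0], [0, 0, -1, 0, 0, 0], [0, 0, -1, 0, 0, 0], [0.1, 0.3, -1, 0, 0, 0], [0.2, 0.8, -0.5, 0, 0, 0], [0.25, 1, 0, 0, 0, 0], [0.25, 1, 0, 0, 0, 0], [0.25, 1, 0, 0, 0, 0]]]}}

```text
time: 17.48
ee_pos: [0.5193, -0.0906, 0.1473]
orientation: [[-0.0, 1.0, 0.0], [1.0, 0.0, 0.0], [0.0, 0.0, -1.0]]
ft_force: [0.5, -0.3, -0.8]
width: 0.0501
grip_force: 42.1
```

{"op": "play_rows", "data": {"rows": [[[0.25, 1, 0, 0, 0, 0], [0.25, 1, 0, 0, 0, 0], [0.25, 1, 0, 0, 0, 0], [0.25, 1, 0, 0, 0, 0], [0.25, 1, 0, 0, 0, 0], [0.1, 0.6, 0, 0, 0, 0], [0, 0, 0, 0, 0, 0], [0, 0, 0, 0, 0, 0]]]}}

```text
time: 18.48
ee_pos: [0.63, -0.064, 0.1466]
orientation: [[-0.0, 1.0, -0.001], [1.0, 0.0, -0.0], [-0.0, -0.001, -1.0]]
ft_force: [-0.0, 0.2, -1.7]
width: 0.0501
grip_force: 42.1
```

```bash
python3 plan.py .655 -.0625 .1 1|head -1
```

```text
[0.07, 1.25, 2.33, -0.0, 0.0, 0.0]
```

{"op": "play_rows", "data": {"rows": [[[0.07, 0.7, 0, 0, 0, 0], [0, 0.55, 0.5, 0, 0, 0], [0, 0, 0.9, 0, 0, 0], [0, 0, 0.6, 0, 0, 0], [0, 0, 0.25, 0, 0, 0], [0, 0, 0.05, 0, 0, 0], [0, 0, 0, 0, 0, 0]]]}}

```text
time: 19.35
ee_pos: [0.6561, -0.0621, 0.1009]
orientation: [[-0.001, 1.0, 0.001], [1.0, 0.001, 0.0], [0.0, 0.001, -1.0]]
ft_force: [0.2, -0.3, -0.8]
width: 0.0501
grip_force: 42.2
```

{"op": "play_rows", "data": {"rows": [[[0, 0, 0.05, 0, 0, 0], [0, 0, 0.05, 0, 0, 0], [0, 0, 0.05, 0, 0, 0], [0, 0, 0, 0, 0, 0], [0, 0, 0, 0, 0, 0]]]}}

```text
time: 19.98
ee_pos: [0.656, -0.0622, 0.0977]
orientation: [[-0.001, 1.0, 0.0], [1.0, 0.001, -0.0], [-0.0, 0.0, -1.0]]
ft_force: [-0.3, 0.4, 1.9]
width: 0.0503
grip_force: 42.3
```

{"op": "play_rows", "data": {"rows": [[[0, 0, 0, 0, 0, 0], [0, 0, 0, 0, 0, 0], [0, 0, 0, 0, 0, 0], [0, 0, 0, 0, 0, 0], [0, 0, 0, 0, 0, 0]]], "hand": -1}}

```text
time: 20.6
ee_pos: [0.6558, -0.0622, 0.0975]
orientation: [[-0.001, 1.0, -0.0], [1.0, 0.001, 0.0], [0.0, -0.0, -1.0]]
ft_force: [0.7, -0.5, -0.4]
width: 0.0852
grip_force: 0.0
```

{"op": "play_rows", "data": {"rows": [[[0, 0, -0.5, 0, 0, 0], [0, 0, -1, 0, 0, 0], [0, 0, -1, 0, 0, 0], [0, 0, -1, 0, 0, 0], [0, 0, -1, 0, 0, 0], [0, 0, -1, 0, 0, 0], [0, 0, -1, 0, 0, 0], [0, 0, 0, 0, 0, 0]]]}}

```text
time: 21.6
ee_pos: [0.6568, -0.062, 0.2296]
orientation: [[-0.001, 1.0, 0.004], [1.0, 0.001, -0.0], [-0.0, 0.004, -1.0]]
ft_force: [-0.4, -0.0, -0.5]
width: 0.0855
grip_force: 0.0
```

```bash
python3 wr.py .135; python3 plan.py .454 .1383 .28 11|head -1
```

```text
325 84 50 7248 [0.658  0.0379 0.135 ]
322 233 36 3822 [ 0.6561 -0.061   0.135 ]
[ 0.6561 -0.0621  0.2282]
[0.91, -0.92, -0.24, 0.0, 0.0, 0.0]
```

{"op": "play_rows", "data": {"rows": [[[0.5, -0.6, -0.6, 0, 0, 0], [0.9, -0.9, -0.6, 0, 0, 0], [0.9, -0.9, -0.6, 0, 0, 0], [0.9, -0.9, -0.6, 0, 0, 0], [0.9, -0.9, -0.4, 0, 0, 0], [0.9, -0.9, 0, 0, 0, 0], [0.9, -0.9, 0, 0, 0, 0], [0.9, -0.9, 0, 0, 0, 0]]]}}

```text
time: 22.65
ee_pos: [0.5164, 0.0749, 0.2837]
orientation: [[-0.001, 1.0, 0.0], [1.0, 0.001, -0.0], [-0.0, 0.0, -1.0]]
ft_force: [-0.4, 0.8, -0.3]
width: 0.0854
grip_force: 0.0
```

{"op": "play_rows", "data": {"rows": [[[0.9, -0.9, 0, 0, 0, 0], [0.9, -0.9, 0, 0, 0, 0], [0.9, -0.9, 0, 0, 0, 0], [0.5, -0.5, 0, 0, 0, 0], [0, 0, 0, 0, 0, 0], [0, 0, 0, 0, 0, 0]]]}}

```text
time: 23.4
ee_pos: [0.4543, 0.137, 0.2835]
orientation: [[0.0, 1.0, 0.0], [1.0, -0.0, -0.0], [-0.0, 0.0, -1.0]]
ft_force: [0.3, 0.3, -0.1]
width: 0.0851
grip_force: 0.0
```

```bash
python3 wr.py .181
```

```text
235 9 24 1193 [0.3989 0.282  0.181 ]
323 227 35 3632 [0.4545 0.1412 0.181 ]
570 350 32 2437 [0.6519 0.0391 0.181 ]
[0.4543 0.1369 0.2834]
```

{"op": "play_rows", "data": {"rows": [[[0.15, 0, 1, 0, 0, 0], [0, 0, 1, 0, 0, 0], [0, 0, 1, 0, 0, 0], [0, 0, 1, 0, 0, 0], [0, 0, 1, 0, 0, 0], [0, 0, 1, 0, 0, 0], [0, 0, 1, 0, 0, 0], [0, 0, 0, 0, 0, 0]]]}}

```text
time: 24.45
ee_pos: [0.4533, 0.1398, 0.1423]
orientation: [[0.0, 1.0, -0.003], [1.0, -0.0, -0.001], [-0.001, -0.003, -1.0]]
ft_force: [-0.2, -0.0, 0.1]
width: 0.0857
grip_force: 0.0
```

{"op": "play_rows", "data": {"rows": [[[0, 0, 0, 0, 0, 0], [0, 0, 0, 0, 0, 0], [0, 0, 0, 0, 0, 0], [0, 0, 0, 0, 0, 0], [0, 0, 0, 0, 0, 0], [0, 0, 0, 0, 0, 0]]], "hand": 1, "newtons": 50}}

```text
time: 25.2
ee_pos: [0.4546, 0.1409, 0.1447]
orientation: [[-0.0, 1.0, 0.002], [1.0, 0.0, 0.0], [0.0, 0.002, -1.0]]
ft_force: [0.3, -0.4, 5.9]
width: 0.05
grip_force: 50.6
```

{"op": "play_rows", "data": {"rows": [[[0, 0, -0.5, 0, 0, 0], [0, 0, -1, 0, 0, 0], [0, 0, -1, 0, 0, 0], [0, 0.2, -1, 0, 0, 0], [-0.1, 0.7, -0.5, 0, 0, 0], [-0.1, 0.9, 0, 0, 0, 0], [-0.1, 0.9, 0, 0, 0, 0], [-0.1, 0.9, 0, 0, 0, 0]]]}}

```text
time: 26.2
ee_pos: [0.5259, 0.1325, 0.224]
orientation: [[-0.001, 1.0, -0.0], [1.0, 0.001, -0.0], [-0.0, -0.0, -1.0]]
ft_force: [0.0, -0.1, -5.2]
width: 0.0498
grip_force: 53.2
```

{"op": "play_rows", "data": {"rows": [[[-0.1, 0.9, 0, 0, 0, 0], [-0.1, 0.9, 0, 0, 0, 0], [-0.1, 0.9, 0, 0, 0, 0], [0, 0.9, 0, 0, 0, 0], [0, 0.9, 0, 0, 0, 0], [0, 0.9, 0, 0, 0, 0], [0, 0.4, 0, 0, 0, 0], [0, 0, 0, 0, 0, 0]]]}}

```text
time: 27.2
ee_pos: [0.6415, 0.1267, 0.2234]
orientation: [[-0.0, 1.0, -0.001], [1.0, 0.0, 0.0], [0.0, -0.001, -1.0]]
ft_force: [0.7, 0.5, -4.3]
width: 0.0497
grip_force: 53.2
```

```bash
python3 plan.py .662 .1275 .1775 1|head -1
```

```text
[0.04, 1.03, 2.29, -0.001, -0.0, 0.0]
```

{"op": "play_rows", "data": {"rows": [[[0.04, 0.6, 0, 0, 0, 0], [0, 0.43, 0.5, 0, 0, 0], [0, 0, 0.9, 0, 0, 0], [0, 0, 0.6, 0, 0, 0], [0, 0, 0.2, 0, 0, 0], [0, 0, 0.05, 0, 0, 0], [0, 0, 0, 0, 0, 0]]]}}

```text
time: 28.08
ee_pos: [0.6625, 0.1277, 0.179]
orientation: [[-0.001, 1.0, 0.001], [1.0, 0.001, 0.0], [0.0, 0.001, -1.0]]
ft_force: [0.7, 0.5, -3.6]
width: 0.0496
grip_force: 53.3
```

{"op": "play_rows", "data": {"rows": [[[0, 0, 0.05, 0, 0, 0], [0, 0, 0.05, 0, 0, 0], [0, 0, 0.05, 0, 0, 0], [0, 0, 0, 0, 0, 0], [0, 0, 0, 0, 0, 0]]]}}

```text
time: 28.7
ee_pos: [0.6624, 0.1276, 0.1755]
orientation: [[-0.001, 1.0, 0.0], [1.0, 0.001, 0.0], [0.0, 0.0, -1.0]]
ft_force: [-0.0, 0.2, -4.5]
width: 0.0496
grip_force: 53.3
```

{"op": "play_rows", "data": {"rows": [[[0, 0, 0.04, 0, 0, 0], [0, 0, 0.04, 0, 0, 0], [0, 0, 0, 0, 0, 0], [0, 0, 0, 0, 0, 0]]]}}

```text
time: 29.2
ee_pos: [0.6628, 0.1277, 0.1748]
orientation: [[-0.0, 1.0, 0.001], [1.0, 0.0, 0.0], [0.0, 0.001, -1.0]]
ft_force: [-1.0, -2.1, 5.7]
width: 0.0495
grip_force: 54.3
```

Contact; release and head for the 50.

{"op": "play_rows", "data": {"rows": [[[0, 0, 0, 0, 0, 0], [0, 0, 0, 0, 0, 0], [0, 0, 0, 0, 0, 0], [0, 0, 0, 0, 0, 0], [0, 0, 0, 0, 0, 0]]], "hand": -1}}

```text
time: 29.82
ee_pos: [0.6623, 0.1277, 0.1738]
orientation: [[-0.001, 1.0, -0.0], [1.0, 0.001, 0.0], [0.0, -0.0, -1.0]]
ft_force: [-0.2, 0.5, 0.5]
width: 0.0857
grip_force: 0.0
```

{"op": "play_rows", "data": {"rows": [[[0, 0, -0.5, 0, 0, 0], [0, 0, -1, 0, 0, 0], [0, 0, -1, 0, 0, 0], [0, 0, -1, 0, 0, 0], [0, 0, -1, 0, 0, 0], [0, 0, -0.5, 0, 0, 0], [0, 0, 0, 0, 0, 0]]]}}

```text
time: 30.7
ee_pos: [0.6626, 0.1278, 0.2747]
orientation: [[-0.001, 1.0, 0.001], [1.0, 0.001, 0.0], [0.0, 0.001, -1.0]]
ft_force: [-0.2, -0.2, 0.2]
width: 0.0855
grip_force: 0.0
```

```bash
python3 wr.py .211; python3 plan.py .380 .308 .18 16|head -1
```

```text
324 246 40 4778 [0.6634 0.1283 0.211 ]
317 346 32 2788 [0.6586 0.0574 0.211 ]
316 410 26 958 [0.6581 0.006  0.211 ]
[0.6622 0.1276 0.2738]
[0.56, -0.88, 0.29, -0.0, 0.0, 0.0]
```

{"op": "play_rows", "data": {"rows": [[[0.4, -0.6, 0, 0, 0, 0], [0.6, -0.93, 0, 0, 0, 0], [0.6, -0.93, 0, 0, 0, 0], [0.6, -0.93, 0, 0, 0, 0], [0.6, -0.93, 0, 0, 0, 0], [0.6, -0.93, 0, 0, 0, 0], [0.6, -0.93, 0.2, 0, 0, 0], [0.6, -0.93, 0.5, 0, 0, 0]]]}}

```text
time: 31.75
ee_pos: [0.5187, 0.2205, 0.2598]
orientation: [[-0.001, 1.0, 0.0], [1.0, 0.001, 0.0], [0.0, 0.0, -1.0]]
ft_force: [-0.5, 0.5, 1.2]
width: 0.0856
grip_force: 0.0
```

{"op": "play_rows", "data": {"rows": [[[0.6, -0.93, 0.6, 0, 0, 0], [0.6, -0.93, 0.6, 0, 0, 0], [0.6, -0.93, 0.6, 0, 0, 0], [0.6, -0.93, 0.6, 0, 0, 0], [0.6, -0.93, 0.6, 0, 0, 0], [0.6, -0.93, 0.6, 0, 0, 0], [0.6, -0.93, 0.4, 0, 0, 0], [0.4, -0.5, 0, 0, 0, 0]]]}}

```text
time: 32.75
ee_pos: [0.3779, 0.3118, 0.1795]
orientation: [[-0.002, 1.0, -0.001], [1.0, 0.002, -0.001], [-0.001, -0.001, -1.0]]
ft_force: [0.6, -0.2, 0.1]
width: 0.0851
grip_force: 0.0
```

{"op": "play_rows", "data": {"rows": [[[0, 0, 0, 0, 0, 0], [0, 0, 0, 0, 0, 0]]]}}

```text
time: 33.0
ee_pos: [0.3806, 0.3111, 0.1802]
orientation: [[0.0, 1.0, 0.001], [1.0, -0.0, 0.0], [0.0, 0.001, -1.0]]
ft_force: [-0.3, -0.3, 0.3]
width: 0.0851
grip_force: 0.0
```

```bash
python3 wr.py .091;  python3 plan.py .380 .308 .055 1
```

```text
323 238 27 2217 [0.3803 0.3101 0.091 ]
[0.3806 0.311  0.1801]
[-0.15, -0.04, 6.26, 0.0, -0.0, -0.0]
```

{"op": "play_rows", "data": {"rows": [[[-0.1, 0, 0.9, 0, 0, 0], [0, 0, 0.9, 0, 0, 0], [0, 0, 0.9, 0, 0, 0], [0, 0, 0.9, 0, 0, 0], [0, 0, 0.9, 0, 0, 0], [0, 0, 0.9, 0, 0, 0], [0, 0, 0.8, 0, 0, 0], [0, 0, 0, 0, 0, 0]]]}}

```text
time: 34.05
ee_pos: [0.38, 0.3086, 0.0551]
orientation: [[0.0, 1.0, -0.001], [1.0, -0.0, -0.001], [-0.001, -0.001, -1.0]]
ft_force: [0.0, -0.7, -0.2]
width: 0.0853
grip_force: 0.0
```

{"op": "play_rows", "data": {"rows": [[[0, 0, 0, 0, 0, 0], [0, 0, 0, 0, 0, 0], [0, 0, 0, 0, 0, 0], [0, 0, 0, 0, 0, 0], [0, 0, 0, 0, 0, 0], [0, 0, 0, 0, 0, 0]]], "hand": 1, "newtons": 35}}

```text
time: 34.8
ee_pos: [0.3803, 0.3098, 0.0567]
orientation: [[-0.0, 1.0, 0.001], [1.0, 0.0, 0.001], [0.001, 0.001, -1.0]]
ft_force: [-0.1, -1.0, 5.5]
width: 0.0384
grip_force: 34.4
```

{"op": "play_rows", "data": {"rows": [[[0, 0, -0.5, 0, 0, 0], [0, 0, -1, 0, 0, 0], [0, 0, -1, 0, 0, 0], [0, 0, -1, 0, 0, 0], [0, 0, -1, 0, 0, 0], [0, 0, -1, 0, 0, 0], [-0.4, 0.2, -1, 0, 0, 0], [-0.8, 0.4, -1, 0, 0, 0]]]}}

```text
time: 35.8
ee_pos: [0.3913, 0.2857, 0.2073]
orientation: [[-0.002, 1.0, 0.0], [1.0, 0.002, 0.001], [0.001, 0.0, -1.0]]
ft_force: [1.6, -0.6, -0.5]
width: 0.0382
grip_force: 35.4
```

{"op": "play_rows", "data": {"rows": [[[-0.95, 0.5, -0.5, 0, 0, 0], [-0.95, 0.5, 0, 0, 0, 0], [-0.95, 0.5, 0, 0, 0, 0], [-0.95, 0.5, 0, 0, 0, 0], [-0.95, 0.5, 0, 0, 0, 0], [-0.95, 0.5, 0, 0, 0, 0], [-0.95, 0.5, 0, 0, 0, 0], [-0.95, 0.5, 0, 0, 0, 0]]]}}

```text
time: 36.8
ee_pos: [0.4719, 0.1329, 0.2166]
orientation: [[-0.001, 1.0, 0.0], [1.0, 0.001, 0.0], [0.0, 0.0, -1.0]]
ft_force: [-0.1, 0.6, -1.0]
width: 0.0381
grip_force: 35.4
```

{"op": "play_rows", "data": {"rows": [[[-0.95, 0.5, 0, 0, 0, 0], [-0.95, 0.5, 0, 0, 0, 0], [-0.95, 0.5, 0, 0, 0, 0], [-0.95, 0.5, 0, 0, 0, 0], [-0.95, 0.5, 0, 0, 0, 0], [-0.95, 0.5, 0, 0, 0, 0], [-0.95, 0.5, 0, 0, 0, 0], [-0.95, 0.5, 0, 0, 0, 0]]]}}

```text
time: 37.8
ee_pos: [0.5524, -0.0194, 0.2162]
orientation: [[-0.001, 1.0, 0.0], [1.0, 0.001, 0.0], [0.0, 0.0, -1.0]]
ft_force: [-0.1, -0.2, -1.1]
width: 0.0381
grip_force: 35.4
```

{"op": "play_rows", "data": {"rows": [[[-0.95, 0.5, 0, 0, 0, 0], [-0.95, 0.5, 0, 0, 0, 0], [-0.95, 0.5, 0, 0, 0, 0], [-0.95, 0.5, 0, 0, 0, 0], [-0.95, 0.5, 0, 0, 0, 0], [-0.95, 0.5, 0, 0, 0, 0], [-0.4, 0.3, 0, 0, 0, 0], [0, 0, 0, 0, 0, 0]]]}}

```text
time: 38.8
ee_pos: [0.6183, -0.1408, 0.2156]
orientation: [[0.0, 1.0, -0.0], [1.0, -0.0, 0.0], [0.0, -0.0, -1.0]]
ft_force: [-0.2, -0.2, -0.5]
width: 0.0383
grip_force: 35.4
```

```bash
python3 plan.py .6506 -.1572 .0897 1
```

```text
[-0.82, 1.62, 6.29, -0.0, -0.0, -0.0]
```

{"op": "play_rows", "data": {"rows": [[[-0.42, 0.82, 0, 0, 0, 0], [-0.4, 0.8, 0.5, 0, 0, 0], [0, 0, 1, 0, 0, 0], [0, 0, 1, 0, 0, 0], [0, 0, 1, 0, 0, 0], [0, 0, 1, 0, 0, 0], [0, 0, 0.9, 0, 0, 0], [0, 0, 0.6, 0, 0, 0]]]}}

```text
time: 39.8
ee_pos: [0.6502, -0.1565, 0.0945]
orientation: [[-0.001, 1.0, -0.001], [1.0, 0.001, 0.0], [0.0, -0.001, -1.0]]
ft_force: [0.9, 0.3, -0.2]
width: 0.0382
grip_force: 35.5
```

{"op": "play_rows", "data": {"rows": [[[0, 0, 0.2, 0, 0, 0], [0, 0, 0.1, 0, 0, 0], [0, 0, 0.05, 0, 0, 0], [0, 0, 0, 0, 0, 0], [0, 0, 0, 0, 0, 0]]]}}

```text
time: 40.42
ee_pos: [0.6507, -0.1568, 0.0893]
orientation: [[-0.001, 1.0, 0.001], [1.0, 0.001, -0.0], [-0.0, 0.001, -1.0]]
ft_force: [0.8, -1.0, -0.8]
width: 0.0383
grip_force: 35.5
```

{"op": "play_rows", "data": {"rows": [[[0, 0, 0.05, 0, 0, 0], [0, 0, 0.05, 0, 0, 0], [0, 0, 0.05, 0, 0, 0], [0, 0, 0, 0, 0, 0], [0, 0, 0, 0, 0, 0]]]}}

```text
time: 41.05
ee_pos: [0.6508, -0.1568, 0.0868]
orientation: [[-0.0, 1.0, 0.001], [1.0, 0.0, -0.0], [-0.0, 0.001, -1.0]]
ft_force: [-1.9, 0.8, 7.1]
width: 0.0385
grip_force: 36.2
```

{"op": "play_rows", "data": {"rows": [[[0, 0, 0, 0, 0, 0], [0, 0, 0, 0, 0, 0], [0, 0, 0, 0, 0, 0], [0, 0, 0, 0, 0, 0], [0, 0, 0, 0, 0, 0]]], "hand": -1}}

```text
time: 41.68
ee_pos: [0.6505, -0.1568, 0.0858]
orientation: [[-0.001, 1.0, -0.0], [1.0, 0.001, 0.0], [0.0, -0.0, -1.0]]
ft_force: [0.2, 0.3, -0.7]
width: 0.0853
grip_force: 0.0
```

{"op": "play_rows", "data": {"rows": [[[0, 0, -0.5, 0, 0, 0], [0, 0, -1, 0, 0, 0], [0, 0, -1, 0, 0, 0], [0, 0, -1, 0, 0, 0], [0, 0, -1, 0, 0, 0], [0, 0, -1, 0, 0, 0], [0, 0, -1, 0, 0, 0], [0, 0, -1, 0, 0, 0]]]}}

```text
time: 42.68
ee_pos: [0.6505, -0.1567, 0.2374]
orientation: [[-0.001, 1.0, 0.001], [1.0, 0.001, -0.0], [-0.0, 0.001, -1.0]]
ft_force: [0.8, -0.4, 0.4]
width: 0.0857
grip_force: 0.0
```

{"op": "play_rows", "data": {"rows": [[[-0.8, -0.8, -0.5, 0, 0, 0], [-0.8, -0.8, 0, 0, 0, 0], [-0.8, -0.8, 0, 0, 0, 0], [-0.8, -0.8, 0, 0, 0, 0], [-0.8, -0.8, 0, 0, 0, 0], [-0.8, -0.8, 0, 0, 0, 0], [-0.8, -0.8, 0, 0, 0, 0], [0, 0, 0, 0, 0, 0]]]}}

```text
time: 43.68
ee_pos: [0.537, -0.2711, 0.2459]
orientation: [[0.003, 1.0, -0.001], [1.0, -0.003, -0.001], [-0.001, -0.001, -1.0]]
ft_force: [-0.1, 0.3, 1.1]
width: 0.0856
grip_force: 0.0
```

Run:
```python
from h import *
c=imaging.camera_params('top'); p,d=imaging.capture('top'); cv2.imwrite('pics/t2.png',p[...,::-1]); P=cloud(c,d)
h=cv2.cvtColor(p,cv2.COLOR_RGB2HSV); m=(h[...,0]>105)&(h[...,0]<130)&(h[...,1]>150)&(h[...,2]>60); m[:120]=0;m[345:]=0;m[:,:140]=0;m[:,540:]=0
for b,s,ce in blobs(m):
    q=P[b&(d>0)]; zt=np.percentile(q[:,2],90); t=q[abs(q[:,2]-zt)<.006]; print(ce.round(),zt.round(4),((t.min(0)+t.max(0))/2).round(4)[:2])
p,d=imaging.capture('scene'); cv2.imwrite('pics/s2.png',p[...,::-1])
```

```text
[251. 144.] 0.2132 [0.6625 0.125 ]
[301. 153.] 0.1755 [0.6564 0.0316]
[348. 161.] 0.1378 [ 0.656 -0.063]
[393. 164.] 0.1237 [ 0.6498 -0.1568]
[319. 275.] 0.1128 [0.4242 0.0017]
```

View pics/s2.png

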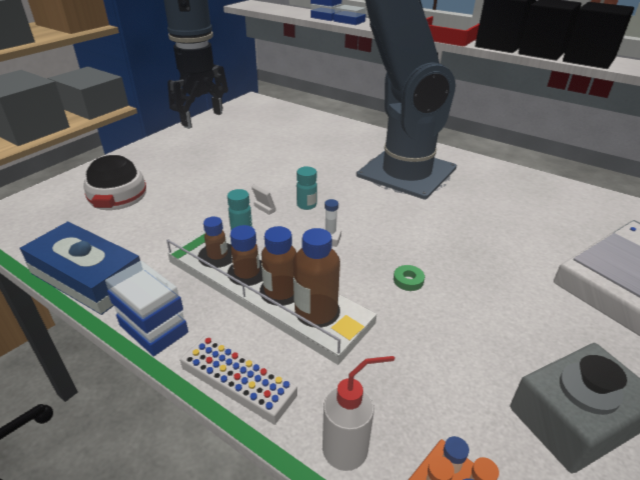

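All four bottles stand on their pads in order of size from the green tape: 50 at (213,240), 100 at (243,255), 250 at (279,265) and 500 at (317,275). All caps are within about 3 mm of the pad centres, and the bystanders look unmoved.

```bash
python3 -c "
from cell import workorder; print(workorder.sign_off())"
```

```text
the job is handed in; nothing more can be done
None
```

The job is handed in: all four amber bottles stand on the shelf pads in size order, smallest at the green tape, each within about 3 mm of its pad centre by camera; the tube, timer and tape roll look unmoved, and the sign-off gave no verdict.

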